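# Pack the test kit and stack the loaded tote on it

### The arm

A 6-joint arm with a two-finger parallel gripper is mounted at the origin on the work surface. World frame = base frame: x ahead of the robot, y to its left, z up, the work surface at z = 0. Lengths are in mm, angles in rad, forces in N, time in s.
With the tool pointing down it reaches from about 300 to 775 mm from the base axis. Payload 14.6 kg.
Tool frame: the origin (TCP) lies between the finger pads; the fingertips stand manip.finger_overhang ahead of it and the grasp point (between the pads) lies 2 mm behind it (manip.finger_overhang is the distance from the TCP to the fingertips, in mm); z points along the fingers, y is the direction in which the jaws open and shut (so a half turn about z gives the same grasp; the last joint's range is limited). The gripper opens to 94 mm and grips with 3 to 60 N. Pads are 16 mm wide; open, the fingers measure 119 mm over their backs; the gripper's body (75 mm by 177 mm) begins 78 mm behind the grasp point.
Start: joints at [1.278, 0.3, 1.521, -0, 1.321, -0.067], TCP at [123.135, 536.029, 222.446] pointing down, gripper open.
Joint ranges: [-3.03, 3.03], [-0.79, 2.21], [0.23, 2.52], [-1.04, 4.18], [0, 3.07], [-2.55, 2.55]. Speed limits (rad/s): [2.22, 2.22, 2.57, 3.14, 3.14, 3.14].

### API

Orientations are given as [roll, pitch, yaw] about the fixed x, y, z axes, in that order (R = Rz(yaw) Ry(pitch) Rx(roll)).
In Python, from cell import manip gives the robot as it stands.
- The arm moves only by the tool drive_tool, never from a script. Its argument "steps" is a list of rows, each an object with "delta_pos": the shift along the world's x, y, z in mm, a list of three; "yaw": the turn about the world's z in rad; "hand": the finger opening in mm, from 0 to 94. A call has 1 to 5 rows; each row shifts and turns the commanded pose from where the row before left it; what a row does not reach is not made up. A row lasts 1/12 s, in which the tool goes at most 41.7 mm and 7.16 degrees, less where a joint would pass 70% of its speed; a pose out of reach is approached as far as the arm can. A call is refused whole if a number of a shift passes 41.7 or a number of a turn 0.125, either way. A call with a gripper value outside its range is refused whole. The fingers move at their own pace and stop on an object; "squeeze" is the grip in N (left out, the last holds). Time passes only in rows, so rows that do not move let the fingers close. It gives the time, the measured TCP pose, the force and the opening at its end, in the units of the state.
- manip.read_state(): the state, without advancing time (a new reading comes with each control period).
- manip.camera(name): name is "side" or "top"; returns a dict with "frame" (420x560x3 uint8, red, green, blue), "range_z" (420x560 float32, mm along the optical axis (not along the pixel's ray), 0 where there is no reading), "intrinsics" (3x3 intrinsics, pixels), "position" and "attitude" of the camera in the world. Camera axes: x right, y down, z forward; pixel columns grow to the right and rows downward; lengths in mm; the calibration is good to about 2 mm. A picture is of the moment at which its call begins.
- manip.sign_off(): hands the job in, once; it reports no verdict.
The state is a dict: "clock": time; "joints": joint angles; "qd": joint speeds; "effort": joint torques, N m; "eef_pos": TCP position; "eef_rot": TCP orientation; "wrist_force": force on the tool from outside, world axes, zero at the start; "moment": the same for the moment, N m; "finger_gap": finger opening in mm.
Only numpy, scipy, OpenCV 4.12 (cv2) and the standard library are available. Lean on these libraries where they do the work, as an engineer would, in place of code of your own. Each camera call takes 0.05 s, during which the arm holds its last target.

### The job

Pack up the test kit: press the loose aluminium module fully home into its matching cutout in the foam of the kit tote, connector lying in the narrow end of the cutout. Then turn the loaded tote half round and set it gently on the kit tote so that it stands stacked, all four feet down in the seats of the rim, instead of nesting down on the instruments. Keep its load in it, leave the other things on the bench alone, and let go of everything.

Things in the scene. Friction and masses are not known exactly. Their poses are not given: they have to be found in the camera images.
- kit_tote: Kit tote: one of two like grey plastic stack-nest totes, loose on the bench, the one filled with dark foam. 190 (x) x 132 (y) x 92 mm high, walls 3 mm, 0.9 kg. Origin: centre of its underside; z up; +x to the end with the sloped card holder, which reaches 109 mm from the centre. Rim: level ledge 82 mm above the underside; outside it an upright collar 10 mm high, 126 mm apart inside across y.
- stack_place (a point): In the kit tote, on its centre line, level with the ledge, 82 mm above the tote's underside: the centre of the loaded tote's underside belongs here when stacked. Axes as the kit tote's; the stacked tote's x axis points the opposite way. With a foot beside its seat it rides about 7 mm too high on an ear, or 10 mm too high on the collar.
- seat (a point): One of the kit tote's four stacking seats: middle of a stretch of ledge, at x = -64, y = +57 mm in the tote; the others at (-64, -57), (26, 57), (26, -57). Each is 27 mm long (x) between two upright ears 7 mm high, 4 mm thick, and closed outward by the collar, 63 mm from the centre line. A tote facing opposite stands in them with 1.5 mm play along x and 2 mm along y.
- channel (a point): Mouth of one of the kit tote's four nesting channels, at x = +64, y = +57 mm, level with the ledge; the others at (64, -57), (-26, 57), (-26, -57). They are outward bulges of the long walls, open through the ledge, 30 mm long there: the feet of a tote facing the SAME way slide down them and the tote nests, onto what lies in the kit tote.
- cutout (a point): Empty cutout in the kit tote's foam: point above the middle of the module box's place, level with the foam's top (38 mm over the tote's underside); axes as the tote's. Outline 76 (x) x 44 mm for the box, then towards +x a neck 28 wide, 26 mm long for the connector. 23 mm deep: home, the module's underside is 23 mm below this point. The pocket towards the card end is taken (top at 59 mm).
- foam_lip (a point): On the cutout's long wall at mid-length, level with the foam's top. A finger scoop is cut here and opposite, 30 mm long (x), 19 deep, out to 41 mm from the centre line. Beside the scoops four springy foam lips, 8 mm below the top, stand 4 mm into the cutout: the module, let go, stops on them some 11 to 17 mm high and must be pushed past with 8 to 15 N, all the way down; then they hold it.
- load_tote: Loaded tote: grey tote of the same size, shape and axes as the kit tote (origin centre of underside, z up, +x to the card-holder end), no foam, loose on the bench, at the start facing within about 35 degrees of the same way as the kit tote (the nesting way). 0.27 to 0.44 kg plus its load. Rim 92 mm high; inside at the floor 158 x 90 mm, floor 3 mm thick.
- load_foot (a point): Underside of one of the loaded tote's four feet, at x = +64, y = +53 mm in the tote, level with its underside; the others at (64, -53), (-26, 53), (-26, -53). A foot is the bottom of a wall channel: 24 mm long in x, reaching out to 61 mm from the centre line.
- divider_top (a point): Middle of the top edge of the loaded tote's fixed cross divider, the place to lift it: a plain double-walled plate 16 mm thick (x), 90 mm long (y), at x = 0, top 80 mm above the tote's underside and 12 mm below its rim. Axes as the loaded tote's. Both compartments are free above 40 mm. A moderate grip of 30 to 80 N holds it steady.
- kit_card_end (a point): Middle of the collar's top edge at the kit tote's card-holder end: 95 mm along +x and 92 mm above its underside.
- load_card_end (a point): Middle of the collar's top edge at the loaded tote's card-holder end: 95 mm along its +x and 92 mm above its underside.
- module: Loose module: plain die-cast aluminium box 72 (x) x 40 (y) x 46 mm high, right way up on the bench, 0.14 to 0.28 kg. Origin: centre of the box's underside; z up. On its +x end one round steel coax connector, 24 mm wide, reaching 60 mm from the origin, axis 22 mm above the underside. The lowest 8 mm of the box taper inward by 3 mm on every side.
- heat_sink: Finned aluminium heat sink 40 x 60 x 26 mm, 0.13 kg, lying loose in the loaded tote's card-end compartment. Origin: centre of its underside.
- transformer: Small iron-core transformer 48 x 56 x 34 mm, 0.15 to 0.31 kg, lying loose in the loaded tote's other compartment, so that the tote does not balance exactly about its divider. Origin: centre of its underside.
- switch_box: Bystander: flat aluminium box 105 x 62 x 34 mm with three small connectors on one long side. Origin: centre of its underside.
- multimeter: Bystander: black hand-held multimeter 165 x 80 x 44 mm lying on its back. Origin: centre of its underside.
- screwdriver: Bystander: screwdriver with a black handle, 190 mm long, lying along its own x axis. Origin: about its middle, on the bench.
- solder_reel: Bystander: metal reel, 60 mm across, 46 mm high, standing on its flange. Origin: centre of its underside.
Not all that is in view belongs to the job. Leave any turquoise look-alike of the module alone. Leave any red look-alike of the transformer alone.

How it is judged:
By the outcome, as a careful person would: the job done as asked, in the order asked, and still so for the second after the job is handed in, with the robot touching nothing.
It also fails if it takes over 61 s, if anything falls off the work surface, if the arm or the gripper's body presses on something with over 40 N, if the wrist force passes 120 N, or if a joint passes its speed limit or range.

## Working session

There is one attempt and no reset: what is moved stays moved. The work goes in short steps, Python scripts to look and compute and a tool call to move; the robot and the scene stay as the last step left them, time stands still between calls to the robot, and variables do not carry over. Pictures are saved under pics/ and viewed, and the job is handed in when it is done.

Besides the shell and the picture viewer there is one more tool, called after "Emit:" as name(argument=value, ...), one argument or row to a line, values as JSON. drive_tool: Moves the arm, as the interface text tells. Its arguments: {"type":"object","properties":{"steps":{"type":"array"},"squeeze":{"type":"number"}},"required":["steps"]}

```bash
ls; mkdir -p pics
python3 - <<'E'
from cell import manip
import cv2,numpy as np
print(manip.read_state()); print(manip.finger_overhang)
for n in ("side","top"):
    c=manip.camera(n); cv2.imwrite(f"pics/{n}0.png",c["frame"][:,:,::-1]); np.savez(f"pics/{n}0.npz",**c)
    print(n,c["intrinsics"],c["position"],c["attitude"])
E
```

```text
pics
{'clock': 0.0, 'joints': array([ 1.27842312e+00,  3.00474281e-01,  1.52154450e+00,  8.03445272e-06,
        1.32067301e+00, -6.65545525e-02]), 'qd': array([ 0.00091844,  0.00026285, -0.00061817, -0.00013481, -0.00050346,
       -0.0007982 ]), 'effort': array([ 9.79449615e-04, -5.31799829e+01, -3.52746570e+01,  7.09049148e-02,
        2.43029022e-02, -6.33859395e-05]), 'eef_pos': array([123.05987254, 535.8286697 , 221.90004121]), 'eef_rot': array([-3.14049647e+00, -8.08636579e-05,  2.91577196e+00]), 'wrist_force': array([ 0.67829907, -0.19909942, -0.93664146]), 'moment': array([0.022197  , 0.03030133, 0.02033112]), 'finger_gap': 94.01333196583462}
17.0
side [[440.03525651   0.         273.67110684]
 [  0.         440.03525651 210.93428692]
 [  0.           0.           1.        ]] [547.80809802 725.31016594 898.46788278] [-2.44446889  0.01361676 -3.09552964]
top [[404.0444824    0.         282.70441399]
 [  0.         404.0444824  212.62272553]
 [  0.           0.           1.        ]] [ 480.90459965   35.60335441 1017.29617671] [-3.06137648  0.03928247 -1.56207929]
```

View pics/top0.png

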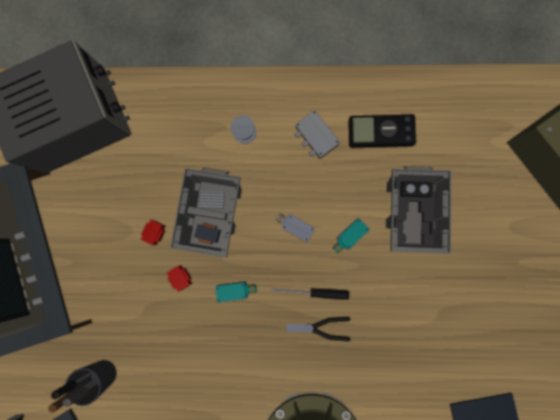

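View pics/side0.png

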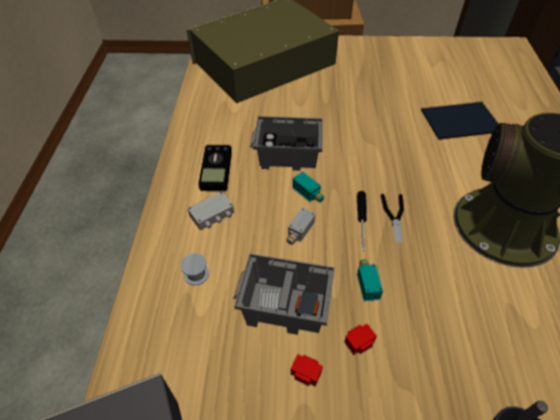

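```bash
cat > h.py <<'E'
import numpy as np,cv2
from scipy.spatial.transform import Rotation as R
def grab(n):
    from cell import manip
    return manip.camera(n)
def load(n): return dict(np.load(n))
def world(c):
    K=c["intrinsics"];d=c["range_z"];v,u=np.mgrid[0:d.shape[0],0:d.shape[1]]
    P=np.stack([(u-K[0,2])/K[0,0]*d,(v-K[1,2])/K[1,1]*d,d],-1)
    return P@R.from_euler('xyz',c["attitude"]).as_matrix().T+c["position"]
def proj(c,p):
    K=c["intrinsics"];q=(np.asarray(p)-c["position"])@R.from_euler('xyz',c["attitude"]).as_matrix()
    return np.stack([K[0,0]*q[...,0]/q[...,2]+K[0,2],K[1,1]*q[...,1]/q[...,2]+K[1,2]],-1)
def ray(c,uv,z):
    K=c["intrinsics"];uv=np.atleast_2d(uv).astype(float)
    d=np.stack([(uv[:,0]-K[0,2])/K[0,0],(uv[:,1]-K[1,2])/K[1,1],np.ones(len(uv))],-1)@R.from_euler('xyz',c["attitude"]).as_matrix().T
    return c["position"]+d*((z-c["position"][2])/d[:,2])[:,None]
def crop(c,x0,y0,x1,y1,s,fn): cv2.imwrite(fn,cv2.resize(c["frame"][y0:y1,x0:x1,::-1],None,fx=s,fy=s,interpolation=cv2.INTER_CUBIC))
E
python3 - <<'E'
from h import *
t=load("pics/top0.npz");s=load("pics/side0.npz")
W=world(t);S=world(s)
for n,(u,v) in dict(bench=(340,260),mod=(297,228),kitfoam=(430,240),load=(205,198)).items(): print(n,W[v,u].round(1))
for n,(u,v) in dict(bench=(330,200),mod=(302,222)).items(): print(n,S[v,u].round(1))
crop(t,160,150,340,280,4,"pics/c1.png");crop(t,370,150,470,270,5,"pics/c2.png");crop(s,220,200,350,340,4,"pics/c3.png")
E
```

```text
bench [444.8 -67.5   0.7]
mod [521.7  39.7  48.4]
kitfoam [ 495.7 -277.    39.5]
load [596.  269.7  23.5]
bench [443.7 -69.7  -0. ]
mod [520.7  47.9  48.5]
```

View pics/c1.png

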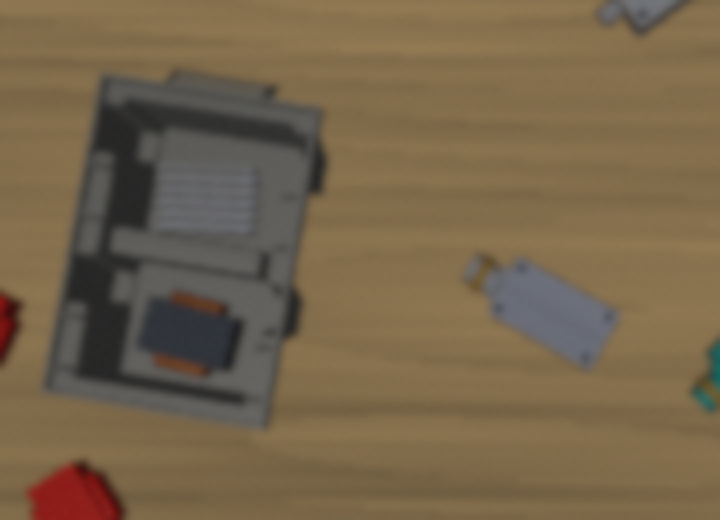

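View pics/c2.png

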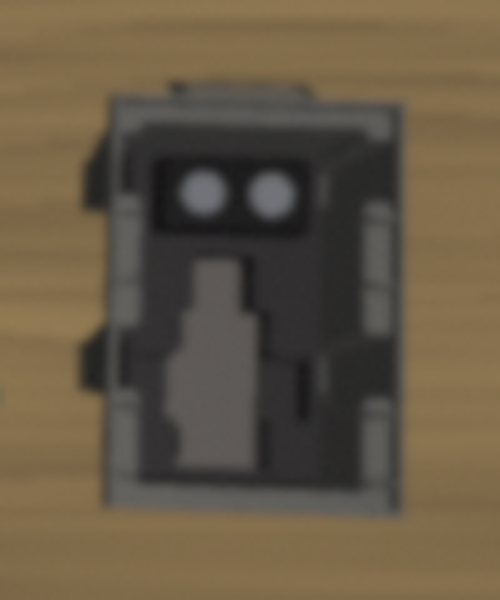

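View pics/c3.png

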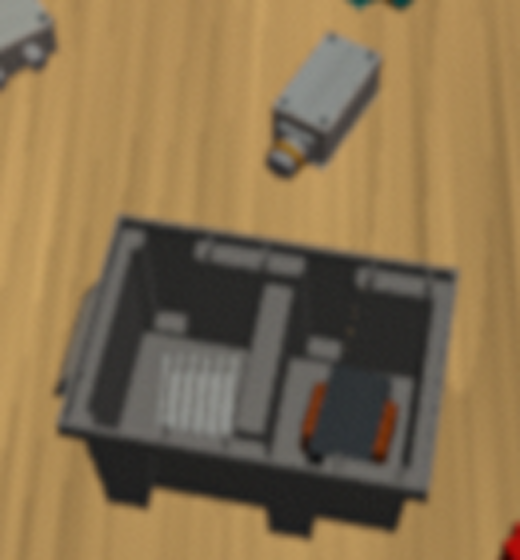

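```bash
cat >> h.py <<'E'
def rect(c,box,zlo,zhi,z,upper=1.0):
    """pixels whose depth-height in [zlo,zhi] within world box; rays on plane z; minAreaRect"""
    W=world(c);x0,x1,y0,y1=box
    m=(W[...,2]>zlo)&(W[...,2]<zhi)&(W[...,0]>x0)&(W[...,0]<x1)&(W[...,1]>y0)&(W[...,1]<y1)&(c["range_z"]>0)
    n,l,st,_=cv2.connectedComponentsWithStats(m.astype(np.uint8))
    m=(l==1+st[1:,4].argmax())
    v,u=np.nonzero(m);p=ray(c,np.stack([u,v],-1),z)[:,:2]
    (cx,cy),(w,h),a=cv2.minAreaRect(p.astype(np.float32))
    if w<h: w,h,a=h,w,a+90
    a=(a+90)%180-90
    return len(u),round(cx,1),round(cy,1),round(w,1),round(h,1),round(a,2)
E
python3 - <<'E'
from h import *
t=load("pics/top0.npz");s=load("pics/side0.npz")
for n,c in (("top",t),("side",s)):
    W=world(c)
    for nm,b in dict(kit=(400,700,-380,-180),load=(420,720,170,370)).items():
        print(n,nm,rect(c,b,86,105,92))
        q=(W[...,0]>b[0])&(W[...,0]<b[1])&(W[...,1]>b[2])&(W[...,1]<b[3])
        print(np.percentile(W[...,2][q],[95,98,99.5]))
    print(n,"mod",rect(c,(430,600,-20,110),40,60,46))
E
```

```text
top kit (377, 562.5, -241.9, 190.4, 128.8, -1.37)
[84.50846336 90.87495858 92.98885458]
top load (515, 556.1, 253.5, 189.8, 132.8, -8.99)
[87.80117694 91.61262108 93.42657848]
top mod (491, 522.6, 37.8, 71.4, 39.7, 60.7)
side kit (304, 562.6, -243.1, 190.2, 135.0, -1.48)
[89.49657698 92.81120424 95.12823936]
side load (816, 556.4, 255.1, 190.2, 137.1, -8.97)
[89.14580644 93.37741675 94.84876506]
side mod (396, 522.1, 39.5, 75.5, 42.1, 61.06)
```

Run:
```python
from h import *
t=load("pics/top0.npz");s=load("pics/side0.npz")
kc=np.array([562.5,-242.3]);a=np.deg2rad(-1.42)
for n,c in (("top",t),("side",s)):
    W=world(c);q=W[...,:2]-kc;X=q[...,0]*np.cos(a)+q[...,1]*np.sin(a);Y=-q[...,0]*np.sin(a)+q[...,1]*np.cos(a)
    I=(abs(X)<80)&(abs(Y)<42)
    m=I&(W[...,2]<27)&(W[...,2]>5)
    print(n,m.sum(),"z",np.median(W[...,2][m]))
    for lo in range(-90,60,5):
        k=m&(X>=lo)&(X<lo+5)
        if k.any(): print(lo,k.sum(),Y[k].min().round(1),Y[k].max().round(1),X[k].min().round(1),X[k].max().round(1),np.median(W[...,2][k]).round(0))
    f=I&(W[...,2]>30)&(W[...,2]<45);print("foam",np.median(W[...,2][f]))
```

```text
top 815 z 15.144754358839918
-80 11 -1.9 28.6 -79.9 -78.9 14.0
-75 21 -20.7 15.1 -73.6 -70.9 14.0
-70 30 -20.9 14.7 -69.7 -66.0 14.0
-65 30 -20.3 14.5 -64.8 -61.2 14.0
-60 31 -21.0 14.2 -59.9 -55.0 14.0
-55 33 -20.4 17.3 -54.9 -50.1 14.0
-50 67 -40.2 36.0 -50.0 -45.0 16.0
-45 69 -40.9 36.9 -44.9 -40.0 16.0
-40 68 -40.9 37.0 -40.0 -35.0 16.0
-35 68 -40.4 36.9 -34.9 -30.0 16.0
-30 66 -40.4 36.9 -29.9 -25.0 16.0
-25 68 -40.6 37.6 -25.0 -20.0 16.0
-20 35 -21.9 16.3 -19.8 -15.1 14.0
-15 27 -19.4 14.4 -14.9 -10.0 14.0
-10 32 -20.1 13.7 -9.9 -5.1 15.0
-5 30 -20.3 13.8 -5.0 -0.1 14.0
0 31 -21.2 16.4 0.0 4.8 15.0
5 20 -13.8 6.9 5.0 9.8 15.0
10 21 -13.4 7.5 10.0 14.9 14.0
15 21 -13.9 7.6 16.2 19.6 15.0
20 20 -13.6 7.6 21.4 24.5 15.0
25 16 -13.3 9.8 26.5 28.5 16.0
foam 37.369004952830494
side 93 z 21.171727472666134
-75 3 -26.6 -21.2 -73.3 -70.3 22.0
-70 1 -25.0 -25.0 -67.5 -67.5 18.0
-65 3 -25.8 -23.9 -64.5 -61.6 19.0
-60 4 -23.5 -22.0 -58.5 -55.4 22.0
-55 1 -21.0 -21.0 -52.6 -52.6 21.0
-50 10 -41.3 -23.6 -49.4 -45.9 21.0
-45 12 -41.6 -20.3 -43.7 -40.1 21.0
-40 6 -42.0 -23.3 -40.0 -37.3 20.0
-35 13 -42.0 -21.9 -34.9 -31.2 20.0
-30 13 -40.5 -21.3 -28.9 -25.1 20.0
-25 8 -41.0 -21.1 -23.0 -20.0 21.0
-20 4 -23.3 -21.1 -19.9 -17.0 22.0
-15 4 -23.8 -19.7 -14.2 -11.1 22.0
-10 4 -22.0 -20.8 -8.2 -5.1 22.0
-5 2 -21.8 -20.7 -2.2 -2.2 24.0
0 3 -25.1 -17.0 0.8 3.6 23.0
5 1 -15.7 -15.7 9.4 9.4 27.0
25 1 -15.0 -15.0 27.1 27.1 27.0
foam 39.146782319202885
```

Emit:
drive_tool(
  steps=[
    {"delta_pos":[25,-31,0],"yaw":-0.116,"hand":75},
    {"delta_pos":[25,-31,0],"yaw":-0.116,"hand":75},
    {"delta_pos":[25,-31,0],"yaw":-0.116,"hand":75},
    {"delta_pos":[25,-31,0],"yaw":-0.116,"hand":75},
    {"delta_pos":[25,-31,0],"yaw":-0.116,"hand":75},
  ],
)

```text
clock: 0.52
eef_pos: [248.7, 379.3, 222.2]
eef_rot: [-3.141, 0.0, 2.331]
wrist_force: [1.2, 0.8, -1.2]
finger_gap: 75.4
```

Emit:
drive_tool(
  steps=[
    {"delta_pos":[25,-31,0],"yaw":-0.116,"hand":75},
    {"delta_pos":[25,-31,0],"yaw":-0.116,"hand":75},
    {"delta_pos":[25,-31,0],"yaw":-0.116,"hand":75},
    {"delta_pos":[25,-31,0],"yaw":-0.116,"hand":75},
    {"delta_pos":[25,-31,0],"yaw":-0.116,"hand":75},
  ],
)

```text
clock: 0.93
eef_pos: [373.8, 224.2, 222.5]
eef_rot: [3.142, -0.0, 1.75]
wrist_force: [0.7, 0.9, -0.2]
finger_gap: 74.8
```

Emit:
drive_tool(
  steps=[
    {"delta_pos":[25,-31,0],"yaw":-0.116,"hand":75},
    {"delta_pos":[25,-31,0],"yaw":-0.116,"hand":75},
    {"delta_pos":[25,-31,0],"yaw":-0.116,"hand":75},
    {"delta_pos":[25,-31,0],"yaw":-0.116,"hand":75},
    {"delta_pos":[25,-31,0],"yaw":-0.116,"hand":75},
  ],
)

```text
clock: 1.35
eef_pos: [498.9, 69.1, 222.3]
eef_rot: [-3.141, 0.0, 1.17]
wrist_force: [0.9, -0.1, 0.1]
finger_gap: 75.0
```

Emit:
drive_tool(
  steps=[
    {"delta_pos":[23.5,-30.5,-20],"yaw":-0.107,"hand":70},
    {"delta_pos":[0,0,-40],"yaw":0,"hand":70},
    {"delta_pos":[0,0,-40],"yaw":0,"hand":70},
    {"delta_pos":[0,0,-30],"yaw":0,"hand":70},
    {"delta_pos":[0,0,-10],"yaw":0,"hand":70},
  ],
)

```text
clock: 1.77
eef_pos: [518.4, 41.5, 78.7]
eef_rot: [-3.136, 0.003, 1.068]
wrist_force: [0.3, -0.5, -1.3]
finger_gap: 70.0
```

Run:
```python
from h import *
c=grab("top");crop(c,240,180,360,280,6,"pics/m1.png")
c=grab("side");crop(c,230,150,370,270,5,"pics/m2.png")
```

```text
(no output)
```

View pics/m2.png

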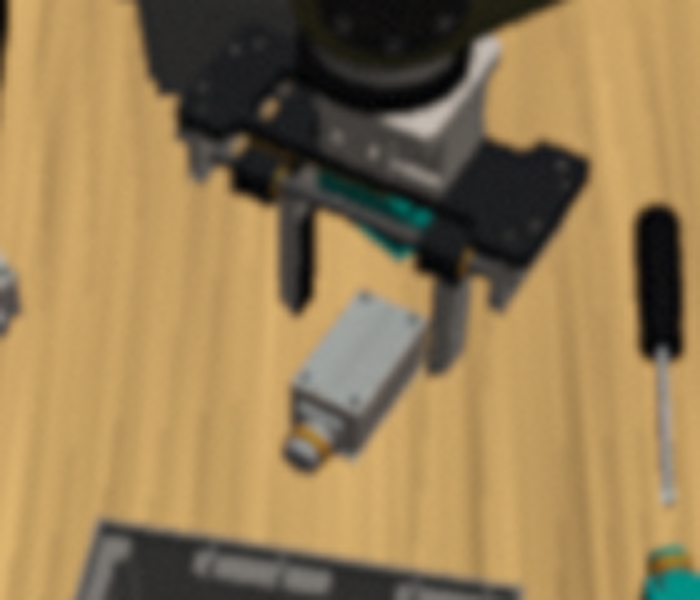

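Emit:
drive_tool(
  steps=[
    {"delta_pos":[0,0,0],"yaw":0,"hand":70},
  ],
)

```text
clock: 1.95
eef_pos: [521.4, 41.9, 84.7]
eef_rot: [3.14, -0.001, 1.069]
wrist_force: [1.4, -0.2, 0.5]
finger_gap: 69.8
```

Emit:
drive_tool(
  steps=[
    {"delta_pos":[1,-3.4,-20],"yaw":-0.005,"hand":70},
    {"delta_pos":[0,0,-20],"yaw":0,"hand":70},
    {"delta_pos":[0,0,-15.5],"yaw":0,"hand":70},
    {"delta_pos":[0,0,0],"yaw":0,"hand":60},
  ],
)

```text
clock: 2.28
eef_pos: [521.6, 38.4, 27.4]
eef_rot: [-3.141, 0.0, 1.064]
wrist_force: [-0.4, 0.5, -0.3]
finger_gap: 66.1
```

Emit:
drive_tool(
  steps=[
    {"delta_pos":[0,0,0],"yaw":0,"hand":30},
    {"delta_pos":[0,0,0],"yaw":0,"hand":30},
    {"delta_pos":[0,0,0],"yaw":0,"hand":30},
    {"delta_pos":[0,0,0],"yaw":0,"hand":30},
    {"delta_pos":[0,0,0],"yaw":0,"hand":30},
  ],
  squeeze=60,
)

```text
clock: 2.7
eef_pos: [522.5, 38.3, 29.1]
eef_rot: [3.14, -0.001, 1.064]
wrist_force: [-0.9, -0.5, 7.8]
finger_gap: 39.5
```

Emit:
drive_tool(
  steps=[
    {"delta_pos":[0,0,20],"yaw":0,"hand":30},
    {"delta_pos":[0,0,35],"yaw":0,"hand":30},
    {"delta_pos":[0,-15,40],"yaw":-0.08,"hand":30},
    {"delta_pos":[0,-30,35],"yaw":-0.12,"hand":30},
    {"delta_pos":[1,-30,0],"yaw":-0.12,"hand":30},
  ],
)

```text
clock: 3.12
eef_pos: [524.9, -33.7, 160.2]
eef_rot: [3.134, -0.006, 0.74]
wrist_force: [0.4, -1.0, -1.2]
finger_gap: 39.6
```

Emit:
drive_tool(
  steps=[
    {"delta_pos":[1,-32,0],"yaw":-0.12,"hand":30},
    {"delta_pos":[1,-32,0],"yaw":-0.12,"hand":30},
    {"delta_pos":[1,-32,0],"yaw":-0.12,"hand":30},
    {"delta_pos":[1,-32,0],"yaw":-0.12,"hand":30},
    {"delta_pos":[0,-32,0],"yaw":-0.12,"hand":30},
  ],
)

```text
clock: 3.53
eef_pos: [526.4, -194.9, 153.7]
eef_rot: [3.142, -0.0, 0.138]
wrist_force: [0.7, -0.2, -2.4]
finger_gap: 39.4
```

Emit:
drive_tool(
  steps=[
    {"delta_pos":[0,-30,0],"yaw":-0.12,"hand":30},
    {"delta_pos":[0,-13,0],"yaw":-0.05,"hand":30},
    {"delta_pos":[0,0,0],"yaw":0,"hand":30},
    {"delta_pos":[0,0,0],"yaw":0,"hand":30},
  ],
)

```text
clock: 3.87
eef_pos: [526.4, -236.5, 153.3]
eef_rot: [-3.141, 0.0, -0.026]
wrist_force: [-0.5, 0.7, -3.1]
finger_gap: 39.7
```

Run:
```python
from h import *
c=grab("top");crop(c,360,140,480,280,4,"pics/n1.png")
c=grab("side");crop(c,220,50,360,190,5,"pics/n2.png")
np.savez("pics/n2.npz",**c)
```

```text
(no output)
```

View pics/n2.png

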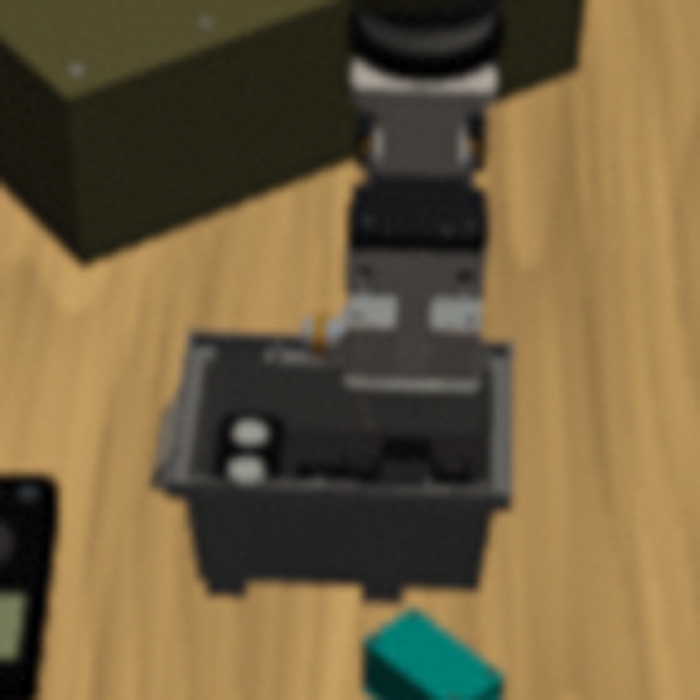

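Run:
```python
from h import *
c=load("pics/n2.npz");W=world(c)
m=(abs(W[...,1]+216.5)<5)&(W[...,2]>128)&(W[...,2]<165)&(W[...,0]<600)&(W[...,0]>440)
for v in range(W.shape[0]):
    k=np.nonzero(m[v])[0]
    if len(k)>3: print(v,k.min(),k.max(),W[v,k.min()].round(1),W[v,k.max()].round(1),np.median(W[v,k,1]).round(1))
```

```text
116 289 298 [ 560.6 -217.4  164.9] [ 536.7 -218.7  164.4] -218.5
117 289 315 [ 560.6 -220.2  159.4] [ 491.6 -218.4  162.3] -216.9
118 289 315 [ 560.5 -216.1  159.3] [ 491.7 -213.2  163.1] -215.4
119 289 315 [ 560.4 -215.9  156.1] [ 491.6 -213.   160. ] -216.4
120 288 315 [ 563.1 -221.5  148.3] [ 491.1 -217.4  153.2] -217.0
121 289 315 [ 560.3 -215.7  149.6] [ 491.  -215.9  151. ] -215.9
122 289 315 [ 560.3 -218.   144.4] [ 490.9 -214.1  149.2] -216.0
123 289 315 [ 560.3 -218.2  140.9] [ 490.6 -216.9  143.6] -216.0
124 289 315 [ 560.2 -219.5  136.4] [ 490.2 -218.9  138.5] -216.3
125 289 315 [ 560.2 -218.6  133.8] [ 490.1 -218.   135.9] -215.5
126 289 315 [ 560.1 -216.9  131.7] [ 489.9 -217.4  133. ] -217.5
127 291 314 [ 554.6 -216.6  128.7] [ 492.5 -215.6  131. ] -217.0
```

Emit:
drive_tool(
  steps=[
    {"delta_pos":[1.5,-5,0],"yaw":0,"hand":30},
    {"delta_pos":[0,0,-25],"yaw":0,"hand":30},
    {"delta_pos":[0,0,-30],"yaw":0,"hand":30},
    {"delta_pos":[0,0,-22],"yaw":0,"hand":30},
    {"delta_pos":[0,0,0],"yaw":0,"hand":30},
  ],
)

```text
clock: 4.38
eef_pos: [526.5, -239.8, 72.2]
eef_rot: [-3.138, 0.006, -0.024]
wrist_force: [-0.2, 0.4, -3.7]
finger_gap: 39.5
```

Emit:
drive_tool(
  steps=[
    {"delta_pos":[0,0,0],"yaw":0,"hand":30},
  ],
)

```text
clock: 4.47
eef_pos: [528.2, -240.9, 76.3]
eef_rot: [-3.141, 0.001, -0.025]
wrist_force: [0.0, 0.3, -1.0]
finger_gap: 39.6
```

Run:
```python
from h import *
c=grab("top");crop(c,360,140,480,280,4,"pics/o1.png")
c=grab("side");crop(c,220,90,350,190,6,"pics/o2.png")
np.savez("pics/o2.npz",**c)
```

```text
(no output)
```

View pics/o2.png

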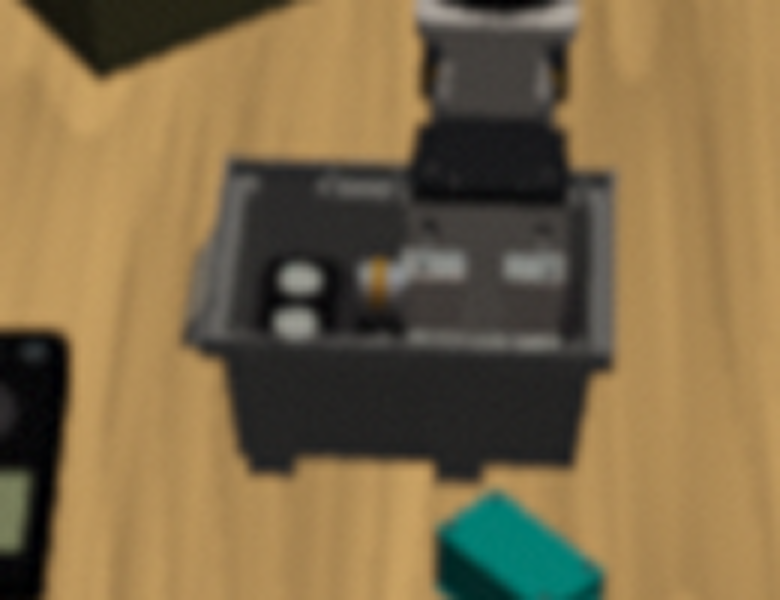

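Emit:
drive_tool(
  steps=[
    {"delta_pos":[-0.4,-0.4,-6],"yaw":0,"hand":30},
    {"delta_pos":[0,0,-5],"yaw":0,"hand":30},
    {"delta_pos":[0,0,-4],"yaw":0,"hand":30},
    {"delta_pos":[0,0,0],"yaw":0,"hand":30},
  ],
)

```text
clock: 4.9
eef_pos: [527.5, -241.6, 60.6]
eef_rot: [-3.141, 0.001, -0.026]
wrist_force: [0.3, 0.2, -1.9]
finger_gap: 39.7
```

Emit:
drive_tool(
  steps=[
    {"delta_pos":[0,0,-3],"yaw":0,"hand":30},
    {"delta_pos":[0,0,-3],"yaw":0,"hand":30},
    {"delta_pos":[0,0,0],"yaw":0,"hand":30},
  ],
)

```text
clock: 5.15
eef_pos: [528.1, -241.3, 55.3]
eef_rot: [-3.141, -0.0, -0.026]
wrist_force: [2.5, 4.6, -1.6]
finger_gap: 39.5
```

Emit:
drive_tool(
  steps=[
    {"delta_pos":[0,0,-3],"yaw":0,"hand":30},
    {"delta_pos":[0,0,-2],"yaw":0,"hand":30},
    {"delta_pos":[0,0,0],"yaw":0,"hand":30},
  ],
)

```text
clock: 5.4
eef_pos: [528.6, -241.5, 51.1]
eef_rot: [-3.142, -0.002, -0.026]
wrist_force: [2.3, 6.0, 4.5]
finger_gap: 40.0
```

Emit:
drive_tool(
  steps=[
    {"delta_pos":[0,0,-3],"yaw":0,"hand":30},
    {"delta_pos":[0,0,-2],"yaw":0,"hand":30},
    {"delta_pos":[0,0,0],"yaw":0,"hand":30},
  ],
)

```text
clock: 5.65
eef_pos: [528.7, -241.5, 46.0]
eef_rot: [-3.142, -0.002, -0.026]
wrist_force: [2.7, 6.0, 3.7]
finger_gap: 39.3
```

Emit:
drive_tool(
  steps=[
    {"delta_pos":[0.3,0.5,-2],"yaw":0,"hand":30},
    {"delta_pos":[0,0,-1],"yaw":0,"hand":30},
    {"delta_pos":[0,0,0],"yaw":0,"hand":30},
  ],
)

```text
clock: 5.9
eef_pos: [529.0, -241.3, 44.1]
eef_rot: [3.141, -0.002, -0.026]
wrist_force: [-3.2, 6.9, 16.4]
finger_gap: 39.9
```

Emit:
drive_tool(
  steps=[
    {"delta_pos":[0,0,-1.5],"yaw":0,"hand":30},
    {"delta_pos":[0,0,0],"yaw":0,"hand":30},
  ],
)

```text
clock: 6.07
eef_pos: [529.0, -241.3, 44.0]
eef_rot: [3.141, -0.002, -0.026]
wrist_force: [-13.1, 10.9, 33.8]
finger_gap: 39.2
```

Emit:
drive_tool(
  steps=[
    {"delta_pos":[0,0,0.5],"yaw":0,"hand":52},
    {"delta_pos":[0,0,0],"yaw":0,"hand":52},
    {"delta_pos":[0,0,0],"yaw":0,"hand":52},
    {"delta_pos":[0,0,0],"yaw":0,"hand":52},
  ],
)

```text
clock: 6.4
eef_pos: [528.0, -241.4, 41.1]
eef_rot: [3.142, 0.0, -0.026]
wrist_force: [-0.0, 0.3, 0.3]
finger_gap: 51.8
```

Emit:
drive_tool(
  steps=[
    {"delta_pos":[0,0,15],"yaw":0,"hand":52},
    {"delta_pos":[0,0,35],"yaw":0,"hand":52},
    {"delta_pos":[0,0,40],"yaw":0,"hand":52},
    {"delta_pos":[0,0,40],"yaw":0,"hand":52},
    {"delta_pos":[0,40,20],"yaw":0.12,"hand":52},
  ],
)

```text
clock: 6.82
eef_pos: [528.9, -208.0, 194.7]
eef_rot: [3.138, -0.005, 0.088]
wrist_force: [1.2, 0.1, 0.5]
finger_gap: 51.9
```

Emit:
drive_tool(
  steps=[
    {"delta_pos":[0,40,0],"yaw":0.12,"hand":52},
    {"delta_pos":[0,40,0],"yaw":0.12,"hand":52},
    {"delta_pos":[0,40,0],"yaw":0.12,"hand":52},
    {"delta_pos":[0,40,0],"yaw":0.12,"hand":52},
    {"delta_pos":[0,30,0],"yaw":0.12,"hand":52},
  ],
)

```text
clock: 7.23
eef_pos: [527.7, -11.5, 189.9]
eef_rot: [-3.141, -0.0, 0.701]
wrist_force: [-0.0, 0.0, 0.2]
finger_gap: 51.7
```

Run:
```python
from h import *
t=grab("top");crop(t,370,150,470,270,5,"pics/p1.png");np.savez("pics/p1.npz",**t)
s=grab("side");crop(s,220,90,350,190,6,"pics/p2.png");np.savez("pics/p2.npz",**s)
for c in (t,s):
    print(rect(c,(400,700,-380,-180),86,105,92),rect(c,(420,720,170,370),86,105,92))
W=world(t);m=(W[...,2]>50)&(W[...,2]<70)&(abs(W[...,0]-528)<34)&(abs(W[...,1]+241)<16)
print(m.sum(),np.median(W[...,2][m]));print(rect(t,(480,566,-270,-215),52,70,61))
```

```text
(379, 562.5, -241.9, 190.2, 128.8, -1.37) (514, 556.0, 253.3, 189.9, 133.3, -9.02)
(84, 642.6, -245.0, 135.1, 30.5, 88.05) (823, 556.4, 255.1, 190.2, 137.2, -9.05)
397 60.740909367978816
(554, 527.9, -239.7, 71.0, 39.4, -0.91)
```

View pics/p1.png

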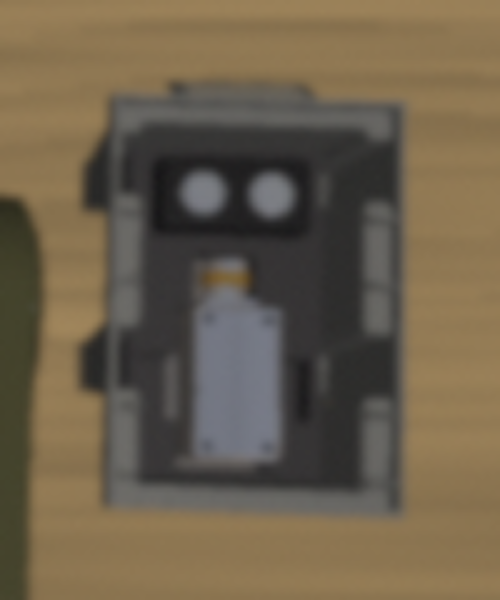

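View pics/p2.png

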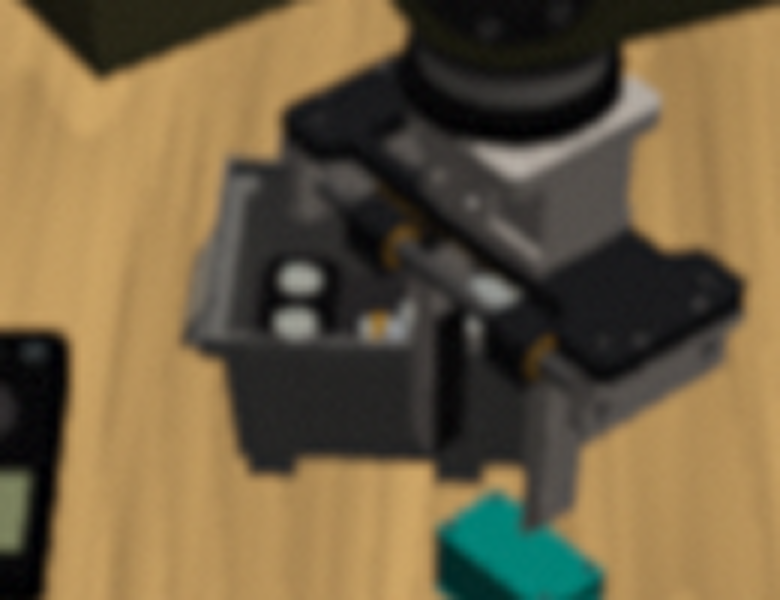

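Emit:
drive_tool(
  steps=[
    {"delta_pos":[1,9,0],"yaw":0.125,"hand":50},
    {"delta_pos":[1,9,0],"yaw":0.125,"hand":50},
    {"delta_pos":[1,9,0],"yaw":0.125,"hand":50},
    {"delta_pos":[1,9,0],"yaw":0.125,"hand":50},
    {"delta_pos":[1,9,0],"yaw":0.125,"hand":50},
  ],
)

```text
clock: 7.75
eef_pos: [533.2, 30.6, 189.8]
eef_rot: [-3.141, 0.0, 1.323]
wrist_force: [-0.1, 0.4, -1.3]
finger_gap: 49.9
```

Emit:
drive_tool(
  steps=[
    {"delta_pos":[1,9,0],"yaw":0.125,"hand":50},
    {"delta_pos":[1,9,0],"yaw":0.125,"hand":50},
    {"delta_pos":[1,9,0],"yaw":0.125,"hand":50},
    {"delta_pos":[1,9,0],"yaw":0.125,"hand":50},
    {"delta_pos":[1,9,0],"yaw":0.125,"hand":50},
  ],
)

```text
clock: 8.17
eef_pos: [538.3, 75.6, 189.7]
eef_rot: [-3.141, 0.0, 1.948]
wrist_force: [-0.8, -0.1, 0.7]
finger_gap: 50.0
```

Emit:
drive_tool(
  steps=[
    {"delta_pos":[1,9,0],"yaw":0.125,"hand":50},
    {"delta_pos":[1,9,0],"yaw":0.125,"hand":50},
    {"delta_pos":[1,9,0],"yaw":0.125,"hand":50},
    {"delta_pos":[1,9,0],"yaw":0.125,"hand":50},
    {"delta_pos":[1,9,0],"yaw":0.125,"hand":50},
  ],
)

```text
clock: 8.58
eef_pos: [543.4, 120.6, 189.7]
eef_rot: [-3.141, -0.0, 2.573]
wrist_force: [0.4, -0.1, 0.3]
finger_gap: 49.9
```

Emit:
drive_tool(
  steps=[
    {"delta_pos":[1,9,0],"yaw":0.125,"hand":50},
    {"delta_pos":[1,9,0],"yaw":0.125,"hand":50},
    {"delta_pos":[1,9,0],"yaw":0.125,"hand":50},
    {"delta_pos":[1,9,0],"yaw":0.125,"hand":50},
    {"delta_pos":[1,9,0],"yaw":0.125,"hand":50},
  ],
)

```text
clock: 9.0
eef_pos: [548.4, 165.6, 189.7]
eef_rot: [-3.141, -0.0, -3.085]
wrist_force: [0.2, -0.3, 0.1]
finger_gap: 50.0
```

Emit:
drive_tool(
  steps=[
    {"delta_pos":[1,9,0],"yaw":0.125,"hand":50},
    {"delta_pos":[1,9,0],"yaw":0.125,"hand":50},
    {"delta_pos":[1,9,0],"yaw":0.125,"hand":50},
    {"delta_pos":[1,9,0],"yaw":0.125,"hand":50},
    {"delta_pos":[1,9,0],"yaw":0.125,"hand":50},
  ],
)

```text
clock: 9.42
eef_pos: [553.5, 210.6, 189.7]
eef_rot: [-3.142, -0.0, -2.46]
wrist_force: [0.1, -0.6, -0.4]
finger_gap: 49.9
```

Run:
```python
from cell import manip
s=manip.read_state();print(s["joints"],s["eef_pos"],s["eef_rot"])
```

```text
[ 3.01822404e-01  4.20739316e-01  1.43517330e+00 -2.30234120e-04
  1.28608029e+00 -1.95032932e+00] [553.50446469 210.59893495 189.65264556] [-3.14153573e+00 -4.53634524e-04 -2.46017256e+00]
```

Emit:
drive_tool(
  steps=[
    {"delta_pos":[1,15,0],"yaw":0.12,"hand":50},
    {"delta_pos":[1,15,0],"yaw":0.12,"hand":50},
    {"delta_pos":[0.7,13.6,0],"yaw":0.12,"hand":50},
    {"delta_pos":[0,0,0],"yaw":0.12,"hand":50},
    {"delta_pos":[0,0,-10],"yaw":0.1,"hand":50},
  ],
)

```text
clock: 9.83
eef_pos: [556.7, 254.7, 181.1]
eef_rot: [-3.14, 0.001, -1.879]
wrist_force: [0.0, 0.1, -0.4]
finger_gap: 49.6
```

Emit:
drive_tool(
  steps=[
    {"delta_pos":[0,0,-20],"yaw":0.05,"hand":46},
    {"delta_pos":[0,0,-20],"yaw":0.012,"hand":46},
    {"delta_pos":[0,0,0],"yaw":0,"hand":46},
  ],
)

```text
clock: 10.08
eef_pos: [554.7, 253.3, 135.9]
eef_rot: [3.137, -0.004, -1.824]
wrist_force: [-0.3, -0.1, -1.4]
finger_gap: 45.9
```

Run:
```python
from h import *
from cell import manip
s=grab("side");crop(s,220,180,360,340,4,"pics/q2.png")
t=grab("top");crop(t,160,150,300,280,5,"pics/q1.png")
s=manip.read_state();print(s["joints"],s["eef_pos"],s["eef_rot"])
```

```text
[ 3.68675788e-01  5.09789420e-01  1.42585697e+00 -1.64407133e-04
  1.20697232e+00 -2.51934621e+00] [556.0195461  254.00758344 139.94697363] [ 3.14084842e+00 -7.22852414e-04 -1.82430813e+00]
```

View pics/q2.png

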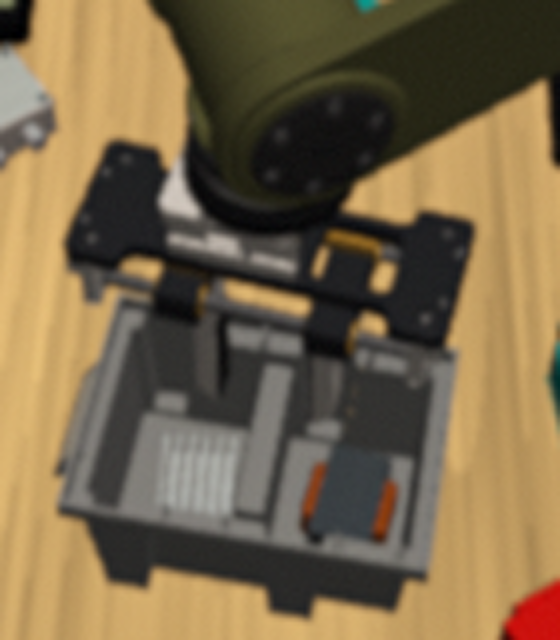

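Emit:
drive_tool(
  steps=[
    {"delta_pos":[0.2,0,-25],"yaw":0.008,"hand":46},
    {"delta_pos":[0,0,-25],"yaw":0,"hand":46},
    {"delta_pos":[0,0,-18],"yaw":0,"hand":46},
    {"delta_pos":[0,0,-8],"yaw":0,"hand":46},
    {"delta_pos":[0,0,0],"yaw":0,"hand":46},
  ],
)

```text
clock: 10.6
eef_pos: [556.0, 254.3, 63.5]
eef_rot: [3.141, -0.001, -1.815]
wrist_force: [-0.6, 0.5, -0.1]
finger_gap: 45.7
```

Emit:
drive_tool(
  steps=[
    {"delta_pos":[0,0,0],"yaw":0,"hand":24},
    {"delta_pos":[0,0,0],"yaw":0,"hand":24},
    {"delta_pos":[0,0,0],"yaw":0,"hand":24},
  ],
  squeeze=40,
)

```text
clock: 10.85
eef_pos: [556.7, 254.8, 65.6]
eef_rot: [-3.14, 0.001, -1.815]
wrist_force: [0.1, 0.3, -0.3]
finger_gap: 29.3
```

Emit:
drive_tool(
  steps=[
    {"delta_pos":[0,0,0],"yaw":0,"hand":8},
    {"delta_pos":[0,0,0],"yaw":0,"hand":8},
    {"delta_pos":[0,0,0],"yaw":0,"hand":8},
    {"delta_pos":[0,0,0],"yaw":0,"hand":8},
  ],
  squeeze=60,
)

```text
clock: 11.18
eef_pos: [556.4, 254.7, 64.8]
eef_rot: [-3.14, 0.001, -1.814]
wrist_force: [0.2, -0.1, 5.8]
finger_gap: 15.7
```

Run:
```python
from h import *
from cell import manip
s=grab("side");t=grab("top")
np.savez("pics/r2.npz",**s);np.savez("pics/r1.npz",**t)
crop(s,220,180,360,340,4,"pics/r2.png");crop(t,160,150,300,280,5,"pics/r1.png")
for c in (t,s): print(rect(c,(420,720,170,370),86,96,92))
s=manip.read_state();print(s["joints"],s["eef_pos"],s["eef_rot"],s["wrist_force"])
```

```text
(143, 531.9, 197.6, 165.9, 13.5, -12.4)
(465, 558.6, 266.3, 191.5, 114.8, -11.5)
[ 3.69427526e-01  5.99035167e-01  1.47880663e+00 -5.99910469e-05
  1.06235497e+00 -2.52845129e+00] [556.44963077 254.69355638  64.84499872] [-3.14042086e+00  7.60357776e-04 -1.81448055e+00] [-0.35373075 -0.20406311  6.34665228]
```

View pics/r2.png

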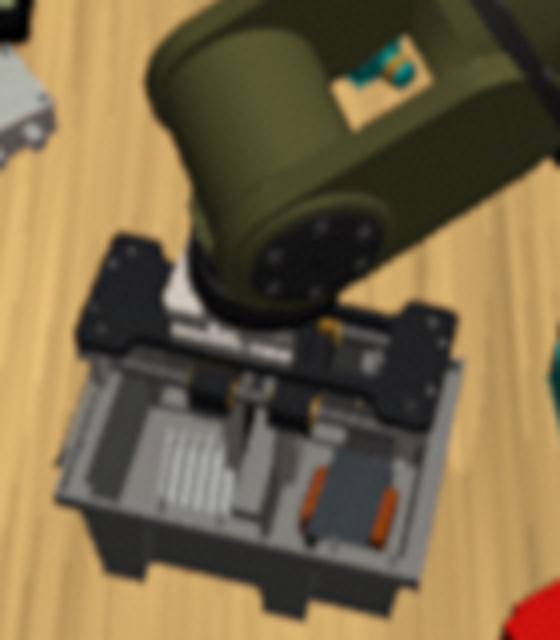

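View pics/r1.png

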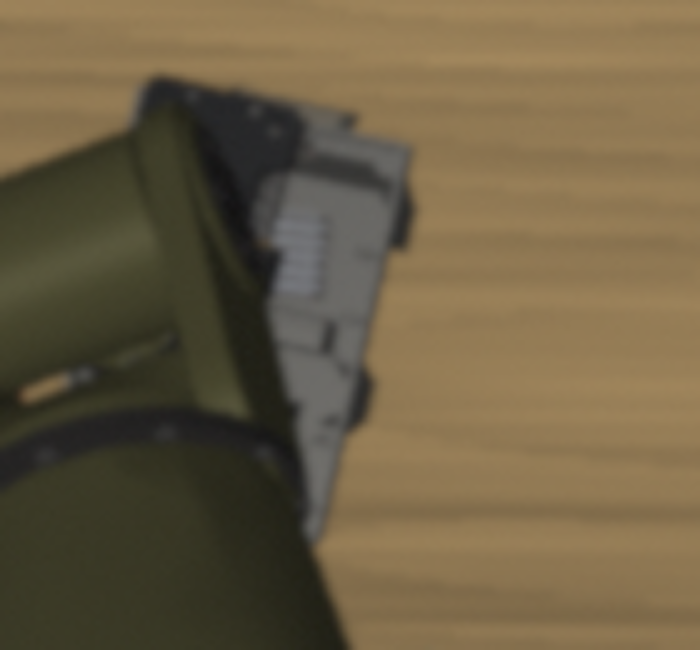

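Emit:
drive_tool(
  steps=[
    {"delta_pos":[0,0,4],"yaw":0,"hand":8},
    {"delta_pos":[0,0,8],"yaw":0,"hand":8},
    {"delta_pos":[0,0,12],"yaw":0,"hand":8},
    {"delta_pos":[0,0,14],"yaw":0,"hand":8},
    {"delta_pos":[0,0,10],"yaw":0,"hand":8},
  ],
)

```text
clock: 11.7
eef_pos: [556.1, 254.6, 113.7]
eef_rot: [-3.141, 0.0, -1.814]
wrist_force: [0.9, -0.4, -7.6]
finger_gap: 15.6
```

Run:
```python
from h import *
from cell import manip
s=grab("side");np.savez("pics/s2.npz",**s)
crop(s,200,150,380,340,3.5,"pics/s2.png")
s=manip.read_state();print(s["eef_pos"],s["eef_rot"],s["wrist_force"],s["moment"],s["finger_gap"])
```

```text
[556.87961661 254.96446104 115.68169231] [-3.13866702e+00  2.05310254e-03 -1.81430007e+00] [ 0.76799136  0.2097525  -4.53340319] [ 0.09524636 -0.11793778  0.01121149] 15.496870954898684
```

View pics/s2.png

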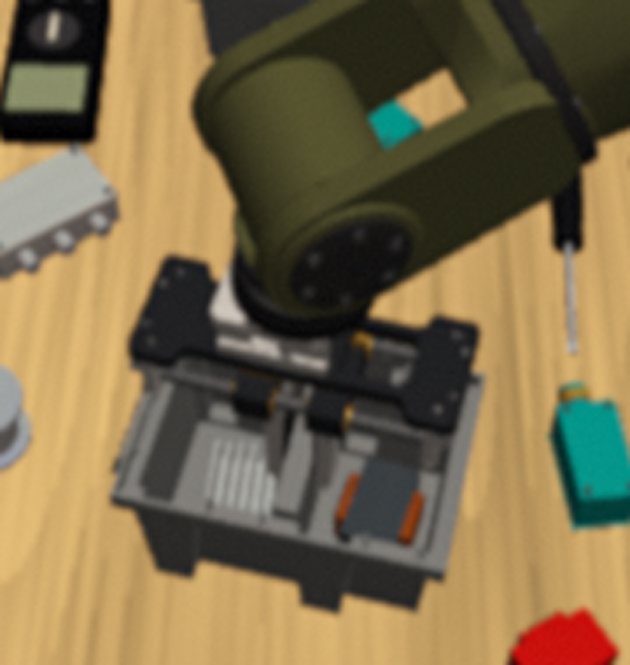

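Emit:
drive_tool(
  steps=[
    {"delta_pos":[0,0,14],"yaw":0,"hand":8},
    {"delta_pos":[0,-3,18],"yaw":-0.03,"hand":8},
    {"delta_pos":[0,-7,18],"yaw":-0.06,"hand":8},
    {"delta_pos":[0,-12,14],"yaw":-0.09,"hand":8},
    {"delta_pos":[0,-16,8],"yaw":-0.11,"hand":8},
  ],
)

```text
clock: 12.17
eef_pos: [556.2, 216.9, 185.9]
eef_rot: [-3.14, 0.002, -2.107]
wrist_force: [0.5, -0.2, -7.2]
finger_gap: 15.3
```

Emit:
drive_tool(
  steps=[
    {"delta_pos":[0,-20,0],"yaw":-0.12,"hand":8},
    {"delta_pos":[0,-20,0],"yaw":-0.12,"hand":8},
    {"delta_pos":[0,-20,0],"yaw":-0.12,"hand":8},
    {"delta_pos":[0,-20,0],"yaw":-0.12,"hand":8},
    {"delta_pos":[0,-20,0],"yaw":-0.12,"hand":8},
  ],
)

```text
clock: 12.58
eef_pos: [555.7, 115.6, 184.0]
eef_rot: [3.142, -0.0, -2.71]
wrist_force: [0.6, -0.4, -7.9]
finger_gap: 15.6
```

Emit:
drive_tool(
  steps=[
    {"delta_pos":[0,-20,0],"yaw":-0.12,"hand":8},
    {"delta_pos":[0,-20,0],"yaw":-0.12,"hand":8},
    {"delta_pos":[0,-20,0],"yaw":-0.12,"hand":8},
    {"delta_pos":[0,-20,0],"yaw":-0.12,"hand":8},
    {"delta_pos":[0,-20,0],"yaw":-0.12,"hand":8},
  ],
)

```text
clock: 13.0
eef_pos: [555.7, 15.6, 184.0]
eef_rot: [-3.142, -0.0, 2.973]
wrist_force: [0.4, -0.2, -6.1]
finger_gap: 15.3
```

Emit:
drive_tool(
  steps=[
    {"delta_pos":[0,-20,0],"yaw":-0.12,"hand":8},
    {"delta_pos":[0,-20,0],"yaw":-0.12,"hand":8},
    {"delta_pos":[0,-20,0],"yaw":-0.12,"hand":8},
    {"delta_pos":[0,-20,0],"yaw":-0.12,"hand":8},
    {"delta_pos":[0,-20,0],"yaw":-0.12,"hand":8},
  ],
)

```text
clock: 13.42
eef_pos: [555.7, -84.4, 184.1]
eef_rot: [-3.141, -0.0, 2.373]
wrist_force: [0.8, 0.4, -7.3]
finger_gap: 15.6
```

Emit:
drive_tool(
  steps=[
    {"delta_pos":[1,-20,0],"yaw":-0.12,"hand":8},
    {"delta_pos":[1,-20,0],"yaw":-0.12,"hand":8},
    {"delta_pos":[1,-20,0],"yaw":-0.12,"hand":8},
    {"delta_pos":[1,-20,0],"yaw":-0.1,"hand":8},
    {"delta_pos":[0,-20,0],"yaw":-0.07,"hand":8},
  ],
)

```text
clock: 13.83
eef_pos: [559.8, -184.3, 183.9]
eef_rot: [-3.141, -0.0, 1.843]
wrist_force: [0.3, 0.2, -7.2]
finger_gap: 15.9
```

Run:
```python
from h import *
from cell import manip
s=grab("side");np.savez("pics/u2.npz",**s)
crop(s,200,50,380,210,4,"pics/u2.png")
s=manip.read_state();print(s["joints"],s["eef_pos"],s["eef_rot"],s["wrist_force"],s["moment"],s["finger_gap"])
```

```text
[-3.84942427e-01  4.21002699e-01  1.44852849e+00 -1.24866293e-03
  1.27191663e+00 -6.51391318e-01] [ 559.56373886 -187.54674144  183.9310325 ] [-3.14098414e+00  1.03669134e-03  1.83761311e+00] [-0.08489391 -4.98297473 -7.20544043] [-0.77611516  0.26080615  0.00089493] 15.648490031832024
```

View pics/u2.png

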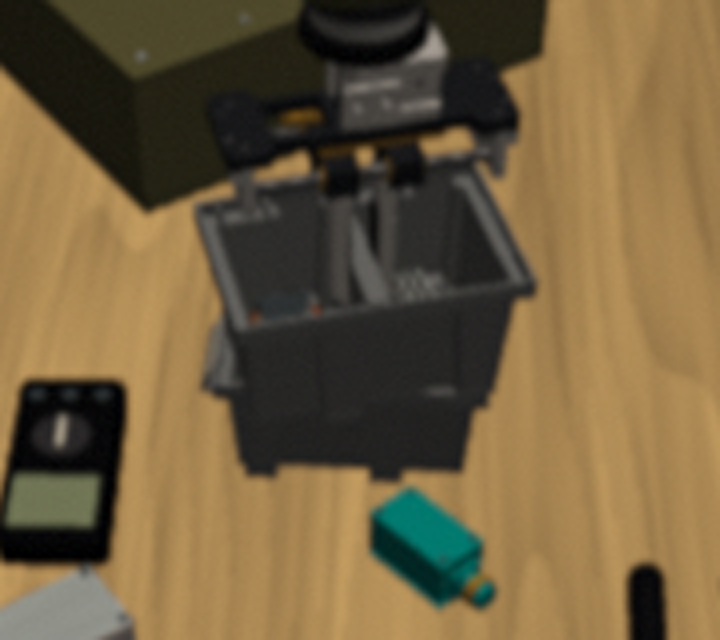

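Run:
```python
from h import *
s=load("pics/u2.npz")
print(rect(s,(430,720,-330,-60),206,216,211))
W=world(s);m=(W[...,2]>195)&(W[...,2]<222)&(W[...,1]>-300)&(W[...,1]<-80)&(W[...,0]>440)&(W[...,0]<680)
print(m.sum(),np.percentile(W[...,2][m],[50,80,95]))
t=grab("top");np.savez("pics/u1.npz",**t);crop(t,340,120,480,290,4,"pics/u1.png");print(rect(t,(430,720,-330,-60),206,216,211))
```

```text
(424, 557.8, -179.3, 192.0, 143.0, 15.45)
1303 [204.27681643 210.65398208 213.86511015]
(253, 549.9, -147.2, 185.6, 55.6, 15.27)
```

View pics/u1.png

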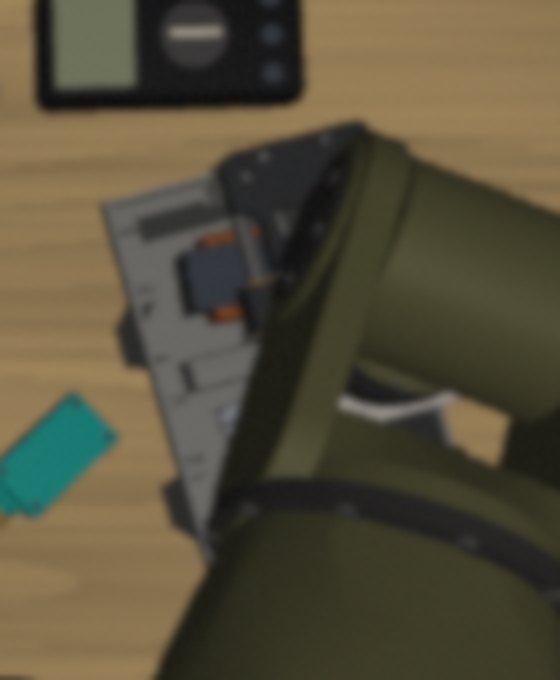

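Emit:
drive_tool(
  steps=[
    {"delta_pos":[1,-16,0],"yaw":-0.09,"hand":8},
    {"delta_pos":[1,-16,0],"yaw":-0.09,"hand":8},
    {"delta_pos":[1,-14,0],"yaw":-0.07,"hand":8},
    {"delta_pos":[0,-8,0],"yaw":-0.04,"hand":8},
    {"delta_pos":[0,0,0],"yaw":0,"hand":8},
  ],
)

```text
clock: 14.35
eef_pos: [562.7, -238.4, 183.8]
eef_rot: [-3.141, 0.0, 1.556]
wrist_force: [-0.6, -0.4, -8.0]
finger_gap: 15.9
```

Emit:
drive_tool(
  steps=[
    {"delta_pos":[0,0,0],"yaw":0,"hand":8},
    {"delta_pos":[0,0,0],"yaw":0,"hand":8},
  ],
)

```text
clock: 14.52
eef_pos: [563.0, -236.6, 183.9]
eef_rot: [-3.141, -0.0, 1.561]
wrist_force: [-0.5, -0.2, -7.4]
finger_gap: 15.3
```

Run:
```python
from h import *
from cell import manip
s=grab("side");np.savez("pics/v2.npz",**s)
crop(s,210,40,360,190,5,"pics/v2.png")
print(rect(s,(430,720,-400,-120),206,216,211),rect(s,(430,720,-380,-180),86,97,92))
s=manip.read_state();print(s["eef_pos"],s["eef_rot"],s["wrist_force"],s["moment"],s["finger_gap"])
```

```text
(332, 562.3, -231.6, 190.6, 140.3, 0.04) (53, 470.4, -242.2, 125.0, 5.6, 88.61)
[ 563.03001553 -236.60441562  184.02568961] [-3.14142466e+00 -2.60570816e-04  1.56100908e+00] [ 0.61487597 -0.91940745 -6.2442224 ] [-0.06336152  0.07893554  0.01629011] 15.32276197819585
```

View pics/v2.png

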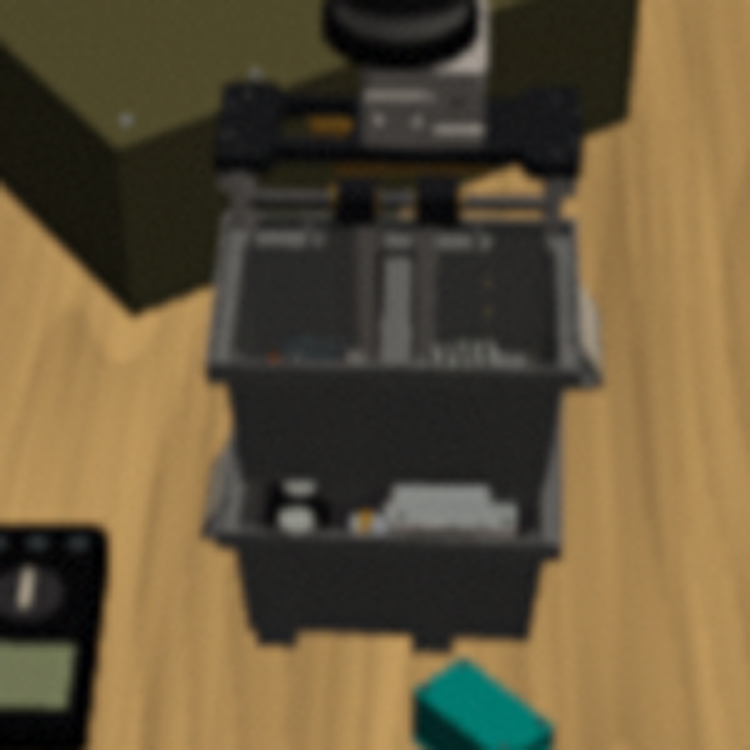

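```bash
cat > edge.py <<'E'
from h import *
def near(c,yc,xs,z,half=66,span=14):
    """+y long rim edge: scan along world y at height z at each x; subpixel brightness profile"""
    g=cv2.GaussianBlur(cv2.cvtColor(c["frame"],cv2.COLOR_RGB2GRAY).astype(np.float32),(0,0),0.7)
    ys=np.arange(half-span,half+span,0.25)+yc
    P=[]
    for x in xs:
        uv=proj(c,np.stack([np.full_like(ys,x),ys,np.full_like(ys,z)],-1)).astype(np.float32)
        P.append(cv2.remap(g,uv[None,:,0],uv[None,:,1],cv2.INTER_LINEAR)[0])
    return ys,np.array(P)
E
python3 - <<'E'
from edge import *
v=load("pics/v2.npz");s0=load("pics/side0.npz")
for nm,c,z,yc in (("kit",s0,92,-242.5),("load",v,211.2,-236.6),("kitnow",v,92,-242.5)):
    ys,P=near(c,yc,np.arange(500,625,4),z); p=P.mean(0)
    print(nm,[(round(float(y),1),int(b)) for y,b in zip(ys[::4],p[::4])])
    d=np.gradient(p,ys);print(" max drop at",ys[d.argmin()], "rise",ys[d.argmax()])
E
```

```text
kit [(-190.5, 40), (-189.5, 41), (-188.5, 41), (-187.5, 43), (-186.5, 44), (-185.5, 46), (-184.5, 48), (-183.5, 49), (-182.5, 51), (-181.5, 53), (-180.5, 55), (-179.5, 56), (-178.5, 56), (-177.5, 56), (-176.5, 55), (-175.5, 54), (-174.5, 52), (-173.5, 51), (-172.5, 48), (-171.5, 46), (-170.5, 44), (-169.5, 42), (-168.5, 41), (-167.5, 39), (-166.5, 38), (-165.5, 37), (-164.5, 36), (-163.5, 36)]
 max drop at -172.5 rise -184.75
load [(-184.6, 65), (-183.6, 66), (-182.6, 68), (-181.6, 69), (-180.6, 70), (-179.6, 71), (-178.6, 72), (-177.6, 72), (-176.6, 72), (-175.6, 72), (-174.6, 71), (-173.6, 70), (-172.6, 68), (-171.6, 66), (-170.6, 63), (-169.6, 60), (-168.6, 57), (-167.6, 53), (-166.6, 50), (-165.6, 47), (-164.6, 44), (-163.6, 42), (-162.6, 40), (-161.6, 39), (-160.6, 37), (-159.6, 37), (-158.6, 36), (-157.6, 36)]
 max drop at -167.85 rise -183.6
kitnow [(-190.5, 105), (-189.5, 104), (-188.5, 102), (-187.5, 100), (-186.5, 98), (-185.5, 95), (-184.5, 92), (-183.5, 89), (-182.5, 85), (-181.5, 81), (-180.5, 78), (-179.5, 74), (-178.5, 71), (-177.5, 67), (-176.5, 63), (-175.5, 59), (-174.5, 56), (-173.5, 52), (-172.5, 49), (-171.5, 46), (-170.5, 43), (-169.5, 41), (-168.5, 39), (-167.5, 38), (-166.5, 37), (-165.5, 36), (-164.5, 35), (-163.5, 35)]
 max drop at -182.75 rise -162.75
```

Emit:
drive_tool(
  steps=[
    {"delta_pos":[-0.3,-4.8,-4],"yaw":-0.016,"hand":8},
    {"delta_pos":[0,0,-8],"yaw":0,"hand":8},
    {"delta_pos":[0,0,-8],"yaw":0,"hand":8},
    {"delta_pos":[0,0,-2],"yaw":0,"hand":8},
    {"delta_pos":[0,0,0],"yaw":0,"hand":8},
  ],
)

```text
clock: 14.98
eef_pos: [562.3, -241.9, 160.6]
eef_rot: [-3.14, -0.001, 1.543]
wrist_force: [-0.2, -0.0, -8.1]
finger_gap: 15.5
```

Emit:
drive_tool(
  steps=[
    {"delta_pos":[0,0,0],"yaw":0,"hand":8},
    {"delta_pos":[0,0,0],"yaw":0,"hand":8},
  ],
)

```text
clock: 15.15
eef_pos: [562.9, -242.3, 162.3]
eef_rot: [3.141, 0.0, 1.543]
wrist_force: [-0.0, 0.7, -7.6]
finger_gap: 15.8
```

Run:
```python
from edge import *
from cell import manip
v=grab("side");np.savez("pics/w2.npz",**v)
crop(v,210,50,350,190,5,"pics/w2.png")
s=manip.read_state();print(s["eef_pos"],s["eef_rot"],s["wrist_force"],s["moment"],s["finger_gap"])
z=92+s["eef_pos"][2]-64.8;print(z,rect(v,(430,720,-400,-120),z-5,z+5,z))
for nm,zz,yc in (("load",z,s["eef_pos"][1]),):
    ys,P=near(v,yc,np.arange(500,625,4),zz); p=P.mean(0);d=np.gradient(p,ys);print(" max drop at",ys[d.argmin()])
```

```text
[ 562.86283671 -242.25777906  162.37565293] [3.14105406e+00 2.42313874e-04 1.54295093e+00] [ 0.43464457 -0.4744313  -6.9356972 ] [-0.07444018  0.08771506 -0.04413175] 15.647852432131723
189.57565293452114 (300, 562.3, -237.4, 190.5, 140.8, -1.37)
 max drop at -173.75777906284745
```

View pics/w2.png

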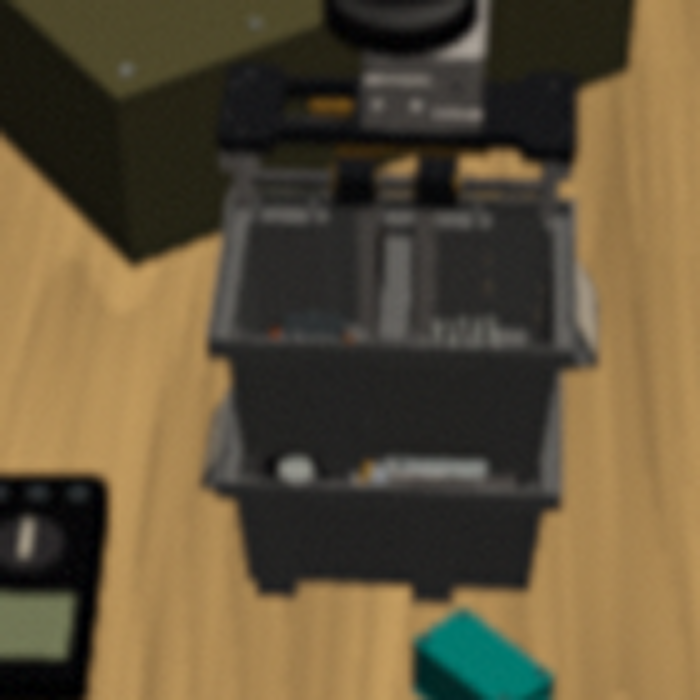

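Emit:
drive_tool(
  steps=[
    {"delta_pos":[-0.2,0.8,-3],"yaw":0.002,"hand":8},
    {"delta_pos":[0,0,-3],"yaw":0,"hand":8},
    {"delta_pos":[0,0,-1.5],"yaw":0,"hand":8},
    {"delta_pos":[0,0,0],"yaw":0,"hand":8},
  ],
)

```text
clock: 15.53
eef_pos: [562.4, -241.5, 154.1]
eef_rot: [-3.141, -0.0, 1.545]
wrist_force: [-0.0, -0.8, -7.0]
finger_gap: 15.6
```

Emit:
drive_tool(
  steps=[
    {"delta_pos":[0,0,-1.5],"yaw":0,"hand":8},
    {"delta_pos":[0,0,-1],"yaw":0,"hand":8},
    {"delta_pos":[0,0,0],"yaw":0,"hand":8},
  ],
)

```text
clock: 15.78
eef_pos: [562.4, -241.5, 151.8]
eef_rot: [-3.141, -0.0, 1.545]
wrist_force: [0.3, -1.6, -8.5]
finger_gap: 15.9
```

Emit:
drive_tool(
  steps=[
    {"delta_pos":[0,0,-1.2],"yaw":0,"hand":8},
    {"delta_pos":[0,0,-1],"yaw":0,"hand":8},
    {"delta_pos":[0,0,0],"yaw":0,"hand":8},
  ],
)

```text
clock: 16.03
eef_pos: [562.5, -241.5, 149.6]
eef_rot: [-3.141, 0.0, 1.545]
wrist_force: [1.1, -1.4, -7.6]
finger_gap: 15.4
```

Emit:
drive_tool(
  steps=[
    {"delta_pos":[0,0,-1.2],"yaw":0,"hand":8},
    {"delta_pos":[0,0,0],"yaw":0,"hand":8},
  ],
)

```text
clock: 16.2
eef_pos: [562.5, -241.5, 148.4]
eef_rot: [-3.142, -0.0, 1.545]
wrist_force: [-0.2, -0.7, -7.9]
finger_gap: 15.5
```

Emit:
drive_tool(
  steps=[
    {"delta_pos":[0,0,-1],"yaw":0,"hand":8},
    {"delta_pos":[0,0,0],"yaw":0,"hand":8},
  ],
)

```text
clock: 16.37
eef_pos: [562.5, -241.4, 147.5]
eef_rot: [-3.141, -0.0, 1.545]
wrist_force: [0.8, -2.1, -7.5]
finger_gap: 15.3
```

Emit:
drive_tool(
  steps=[
    {"delta_pos":[0,0,-0.8],"yaw":0,"hand":8},
    {"delta_pos":[0,0,0],"yaw":0,"hand":8},
  ],
)

```text
clock: 16.53
eef_pos: [562.6, -241.4, 147.0]
eef_rot: [3.141, 0.0, 1.545]
wrist_force: [-0.5, -0.1, -5.0]
finger_gap: 15.3
```

Emit:
drive_tool(
  steps=[
    {"delta_pos":[0,0,-0.6],"yaw":0,"hand":8},
    {"delta_pos":[0,0,0],"yaw":0,"hand":8},
  ],
)

```text
clock: 16.7
eef_pos: [562.7, -241.4, 147.0]
eef_rot: [3.141, 0.0, 1.545]
wrist_force: [-2.8, 3.0, 3.2]
finger_gap: 15.3
```

Emit:
drive_tool(
  steps=[
    {"delta_pos":[0,0,0],"yaw":0,"hand":18},
    {"delta_pos":[0,0,0],"yaw":0,"hand":24},
    {"delta_pos":[0,0,0],"yaw":0,"hand":32},
    {"delta_pos":[0,0,0],"yaw":0,"hand":40},
    {"delta_pos":[0,0,0],"yaw":0,"hand":40},
  ],
)

```text
clock: 17.12
eef_pos: [562.6, -241.5, 146.3]
eef_rot: [3.141, 0.0, 1.545]
wrist_force: [0.2, -0.2, 0.3]
finger_gap: 38.7
```

Emit:
drive_tool(
  steps=[
    {"delta_pos":[0,0,10],"yaw":0,"hand":40},
    {"delta_pos":[0,0,25],"yaw":0,"hand":40},
    {"delta_pos":[0,0,35],"yaw":0,"hand":40},
    {"delta_pos":[0,0,35],"yaw":0,"hand":40},
    {"delta_pos":[0,0,20],"yaw":0,"hand":40},
  ],
)

```text
clock: 17.53
eef_pos: [562.9, -241.6, 276.3]
eef_rot: [3.137, 0.002, 1.545]
wrist_force: [-0.3, -0.4, 0.2]
finger_gap: 39.9
```

Emit:
drive_tool(
  steps=[
    {"delta_pos":[-20,30,0],"yaw":0,"hand":40},
    {"delta_pos":[-20,35,0],"yaw":0,"hand":40},
    {"delta_pos":[-20,35,0],"yaw":0,"hand":40},
    {"delta_pos":[-20,35,0],"yaw":0,"hand":40},
    {"delta_pos":[-20,35,0],"yaw":0,"hand":40},
  ],
)

```text
clock: 17.95
eef_pos: [461.2, -70.1, 271.9]
eef_rot: [3.141, 0.0, 1.544]
wrist_force: [1.7, 0.7, 0.3]
finger_gap: 39.9
```

Emit:
drive_tool(
  steps=[
    {"delta_pos":[-20,35,0],"yaw":0,"hand":40},
    {"delta_pos":[-20,35,0],"yaw":0,"hand":40},
    {"delta_pos":[-20,35,0],"yaw":0,"hand":40},
    {"delta_pos":[0,35,0],"yaw":0,"hand":40},
    {"delta_pos":[0,35,0],"yaw":0,"hand":40},
  ],
)

```text
clock: 18.37
eef_pos: [401.6, 105.1, 272.7]
eef_rot: [3.139, -0.001, 1.545]
wrist_force: [1.5, -0.1, 0.3]
finger_gap: 40.0
```

Emit:
drive_tool(
  steps=[
    {"delta_pos":[0,35,0],"yaw":0,"hand":40},
    {"delta_pos":[0,35,0],"yaw":0,"hand":40},
    {"delta_pos":[0,35,0],"yaw":0,"hand":40},
    {"delta_pos":[0,30,0],"yaw":0,"hand":40},
    {"delta_pos":[0,0,0],"yaw":0,"hand":40},
  ],
)

```text
clock: 18.78
eef_pos: [402.0, 242.3, 271.7]
eef_rot: [3.141, -0.001, 1.548]
wrist_force: [-0.3, -0.1, 0.1]
finger_gap: 40.0
```

Run:
```python
from edge import *
v=grab("side");crop(v,210,60,350,190,5,"pics/x2.png")
t=grab("top");crop(t,360,140,480,280,4,"pics/x1.png");np.savez("pics/x1.npz",**t);np.savez("pics/x2.npz",**v)
for c in (t,v):
    print(rect(c,(430,720,-400,-120),168,182,174))
    W=world(c)
    q=(W[...,2]>166)&(W[...,2]<185)&(W[...,0]>440)&(W[...,0]<680)&(W[...,1]>-330)&(W[...,1]<-160)
    P=W[q];
    a=np.deg2rad(-1.42);X=(P[:,0]-562.5)*np.cos(a)+(P[:,1]+242)*np.sin(a);Y=-(P[:,0]-562.5)*np.sin(a)+(P[:,1]+242)*np.cos(a)
    for nm,k in (("x+",X>90),("x-",X<-90),("y+",Y>60),("y-",Y<-60)): print(nm,k.sum(),np.median(P[k,2]).round(1))
```

```text
(696, 562.0, -238.3, 189.8, 132.5, -1.53)
x+ 134 172.7
x- 139 172.7
y+ 233 172.4
y- 256 172.3
(545, 562.8, -236.4, 189.2, 144.4, -1.49)
x+ 67 174.5
x- 57 174.5
y+ 268 172.4
y- 174 171.6
```

View pics/x2.png

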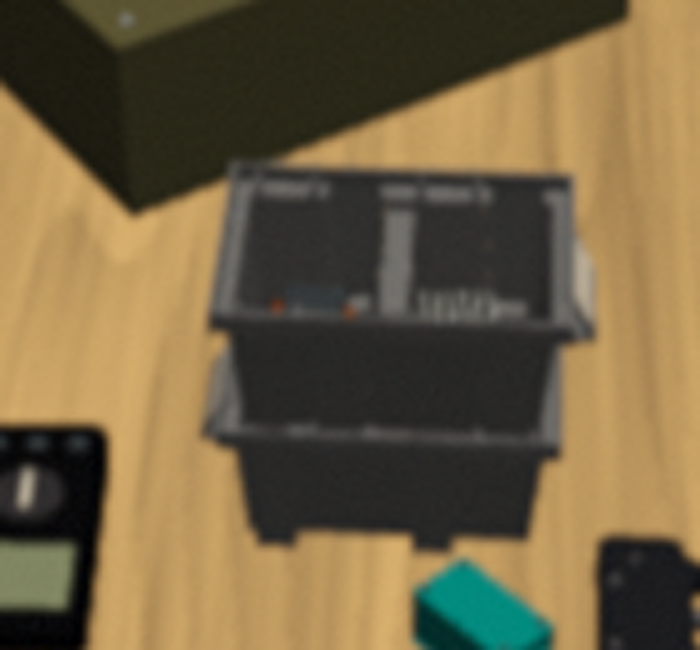

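View pics/x1.png

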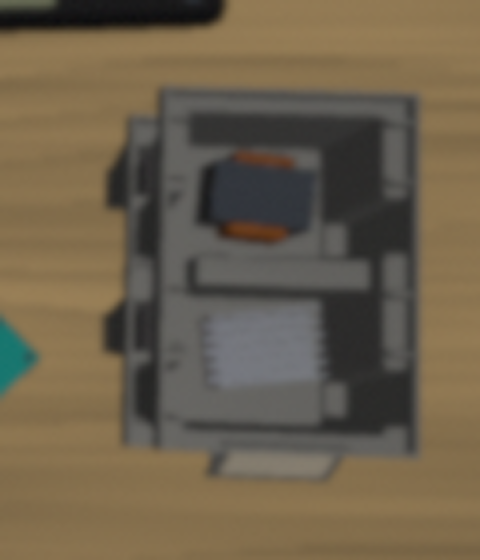

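Run:
```python
from cell import manip
s=manip.read_state();print(s["clock"],s["wrist_force"],abs(s["qd"]).max())
print(manip.sign_off())
```

```text
18.8833 [ 0.42928417  0.21671199 -0.76232588] 0.04063845324304776
the job is handed in; nothing more can be done
None
```

I packed the kit and handed the job in at 18.9 s. The module is pressed home in the foam, and the loaded tote is turned half round and standing stacked on the kit tote. No verdict was reported.

- **Module:** I pushed it past the lips until it stopped on the floor of the cutout. Its top then measured 60.7 mm over the bench, against 61 mm when fully home. The connector lies in the neck.
- **Loaded tote:** The last wrist joint's range did not allow a straight grip for the half turn. I gripped the divider about 5° off, and closing the jaws turned the tote that much on the bench.
- **Stacking:** The tote touched down at 82.2 mm above the kit tote's underside, against 82 mm when seated. After release the rim was level to about 1 mm on opposite sides, at about 172–174.5 mm (174 mm expected), and its yaw was within 0.2° of the kit tote's.
- **Load and release:** The heat sink and transformer are still in the tote. I let go of everything, moved the arm clear, and left the other things on the bench alone.

**One check disagreed:** the top camera put the stacked tote's centre about 3.6 mm in y from the kit tote's earlier reading, more than the seats' play. The kit tote's rim showed only partly in that earlier reading. I put the gap down to that and to camera calibration, because the contact height and level rim both show the feet seated.

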